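# Send a welded bracket through the sprung hatch flap

### The arm

A 6-joint arm with a two-finger parallel gripper is mounted at the origin on the work surface. World frame = base frame: x ahead of the robot, y to its left, z up, the work surface at z = 0. Lengths are in mm, angles in rad, forces in N, time in s.
With the tool pointing down it reaches from about 350 to 975 mm from the base axis. Payload 17.4 kg.
Tool frame: the origin (TCP) lies midway between the tips of the shut fingers; the grasp point (between the pads) lies 19 mm behind it; z points along the fingers, y is the line along which they close (so a half turn about z gives the same grasp; the last joint's range is limited). The gripper opens to 85 mm and grips with 20 to 120 N. Pads are 22 mm wide; open, the fingers measure 114 mm over their backs; the gripper's body (76 mm by 85 mm) begins 54 mm behind the grasp point. The pads swing forward as they close: fully open they stand 13 mm farther back than shut.
Start: joints at [-1.287, 0.116, 1.442, -0, 1.584, -0.038], TCP at [213.476, -640.36, 231.303] pointing down, gripper open.
Joint ranges: [-2.83, 2.83], [-0.83, 2.19], [0.07, 2.5], [-1.14, 4.28], [0.01, 3], [-2.97, 2.97]. Speed limits (rad/s): [1.89, 1.89, 2.22, 3.14, 3.14, 3.14].

### API

Orientations are given as a unit quaternion [x, y, z, w].
In Python, from bench import manip, set_gripper, eyes, job gives the robot as it stands. Calls block until the motion is done:
- manip.move_ptp(position, orientation): joint-space move of the TCP to a pose.
- manip.movel(position, ori=None, v=150): straight line of the TCP; ori=None keeps the orientation; v is the mean speed in mm/s.
- manip.move_joints(angles): joint-space move.
- set_gripper(opening): finger opening in mm; the grip force is fixed at half the most; returns when the fingers have stopped.
- manip.sleep(seconds).
- manip.inverse_kinematics(position, orientation): joint angles nearest the present ones, or None.
- manip.get_state(): the state.
- eyes.grab_frame(name): name is "scene" or "top"; returns the picture (384x512x3 uint8, red, green, blue); there is no depth.
- eyes.calibration(name): a dict with "fov_y" (degrees; the focal length in pixels is half the picture's height over the tangent of half this angle, whatever the lens; pixels are square), "cx", "cy" (the principal point, pixels), "eye" and "orientation" of the camera in the world. Camera axes: x right, y up, looking along -z (the intrinsics and any distortion apply to the point x, -y, -z); pixel columns grow to the right and rows downward; lengths in mm; the calibration is good to about 2 mm. A picture is of the moment at which its call begins. calibration takes no time and is no camera call.
A pose or a line that the arm cannot do raises manip.PlanningError and nothing moves.
- job.close_job(): hands the job in; it is judged then, once.
The state is a dict: "time": time; "joint_pos": joint angles; "qvel": joint speeds; "joint_torque": joint torques, N m; "position": TCP position; "tcp_rot": TCP orientation; "force": force on the tool from outside, world axes, zero at the start; "moment": the same for the moment, N m; "width": finger opening in mm; "grip_force": force on a finger pad.
Only numpy, scipy, OpenCV 4.12 (cv2) and the standard library are available. Lean on these libraries where they do the work, as an engineer would, in place of code of your own. Each camera call takes 0.05 s, during which the arm holds its last target. There are 200 camera calls.

### The job

Slide the red-brown steel bracket across the bench until its long side is flush along the steel guide fence, then use the wooden push block to push it along the fence and through the red sprung flap, until it is wholly inside the hatch box. Draw the push block back out so the flap swings fully shut behind the bracket, and lay the block flat back on the middle of its blue mat. Keep the bracket flat on the bench throughout, never lifting it, and leave the other things where they are.

Things in the scene. Friction and masses are not known exactly. Their poses are not given: they have to be found in the camera images.
- hatch: Transfer hatch fixed to the bench: low open-topped aluminium box, yellow gate frame, red flap. Origin on the bench (z = 0) midway under the flap; x = the way through the flap into the box, y = leftwards facing that way (towards the robot). Opening 104 mm wide (y -52 to 52), 74 high, floor level with the bench; lintel top at 88. Box inside ends at x = 225 mm, walls 62 high.
- fence_mid (a point): Middle of the straight dark steel guide fence, on the upper edge of its guiding face; axes as the hatch. The fence is 22 mm high and 300 mm long along the hatch's x (from 312 to 12 mm before the flap), on the side of the lane away from the robot. Its guiding face, facing the robot, is the plane y = -45 mm of the hatch frame and leads into the opening. The lane's other side is open bench.
- flap (a joint): Angle of the red flap (rad): 0 = shut, up to 1.5 as its lower edge swings into the box; inwards only. 98 mm wide, 60 long, 4 thick, hinged on its top edge 67 mm above the bench, lower edge 5 mm above it. Weakly sprung: 1 N at the lower edge starts it, 2.5 N near horizontal; shuts when nothing holds it. The bracket's rear end must be about 60 mm past it for it to shut freely.
- bracket_center (a point): Centre (half-way up, 21 mm above its underside) of the red-brown primed steel U-channel bracket: 120 mm long along its x axis, 70 mm wide along y, 42 mm high, two side walls 6 mm thick and a cross rib, ends open, about 0.8 kg. Lies flat on the bench on the robot side of the fence. Its long x axis is meant to run along the hatch's x axis.
- pusher_handle (a point): Middle of the orange upright handle of the wooden push block, 62 mm above the block's underside. Handle: 24 mm thick along the block's x, 40 wide along y, 32 to 88 mm above the underside. Wooden block under it: 180 mm long (x), 56 wide, 32 high; flat front face (+x end) 125 mm ahead of the handle middle, rear end 55 mm behind. About 0.3 kg, loose, starts on the blue mat.
- pusher_mid (a point): Centre of the wooden block of the push block (half-way up, 16 mm above its underside, 35 mm ahead of the handle middle); same axes as the handle point, x to the front face.
- mat: Blue rest mat fixed to the bench, 220 mm (x) x 110 mm (y) x 3 mm thick; origin on the bench under its centre, x along its length. Parking place of the push block.
- tape: Black and yellow tape measure, 76 x 42 x 66 mm; origin under its centre. A bystander, to be left alone.
- cap: Green steel gas-bottle cap, a dome 84 mm across and 112 mm tall; origin under its centre. A bystander, to be left alone.
- tin: Round tin, 72 mm across and 100 mm tall, red band; origin under its centre. A bystander, to be left alone.
- bar: Dark steel flat-bar offcut, 150 x 40 x 8 mm, lying flat; origin under its centre. A bystander, to be left alone.
- square: Grey L-shaped fitter's square lying flat, legs 110 and 75 mm long, 10 mm thick; origin under the middle of the longer leg. A bystander, to be left alone.
- clamp: Locking plier clamp lying flat, about 230 mm long and 70 mm wide; origin low near its middle. A bystander, to be left alone.
Mind the look-alikes: they are no part of the job. Several things look just like the part that bears bracket_center: the one meant starts farthest to the robot's right.

How it is judged:
By the outcome, as a careful person would: the job done as asked, in the order asked, and still so for the second after the job is handed in, with the robot touching nothing.
It also fails if it takes over 67 s, if anything falls off the work surface, if the arm or the gripper's body presses on something with over 40 N, if the wrist force passes 120 N, or if a joint passes its speed limit or range.

## Working session

There is one attempt and no reset: what is moved stays moved. The work goes in short steps, each a Python script; the robot and the scene stay as the last script left them, time stands still between calls to the robot, and variables do not carry over. Pictures are saved under pics/ and viewed, at most 10 in all, crops included, and the job is handed in when it is done.

```bash
mkdir -p pics; ls
python3 - <<'E'
from bench import manip,set_gripper,eyes,job
import cv2
for n in("scene","top"):
    im=eyes.grab_frame(n); cv2.imwrite(f"pics/{n}0.png",im[:,:,::-1]); print(n,eyes.calibration(n))
s=manip.get_state();print(s["time"],s["tcp_rot"],s["width"],s["force"])
E
```

```text
pics
scene {'fov_y': 56.83542983929164, 'cx': 254.58103385658674, 'cy': 188.57034310355778, 'eye': array([1086.18331111, -798.9194858 ,  682.03523158]), 'orientation': array([0.46128905, 0.14127074, 0.25474546, 0.83806905])}
top {'fov_y': 43.31258946470089, 'cx': 252.20153894163943, 'cy': 190.60997808979184, 'eye': array([ 396.30033329,    5.2758707 , 1557.47529605]), 'orientation': array([ 0.03853856, -0.03235118, -0.70440925,  0.70800832])}
0.1 [ 9.87083261e-01  1.60207228e-01 -5.65262907e-05 -5.26532145e-04] 85.52601653575918 [ 0.35816021 -0.9682015   0.04438721]
```

View pics/scene0.png

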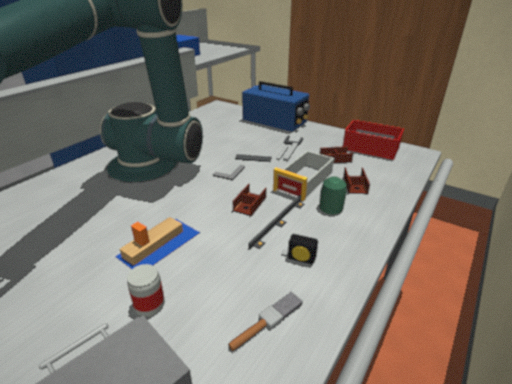

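View pics/top0.png

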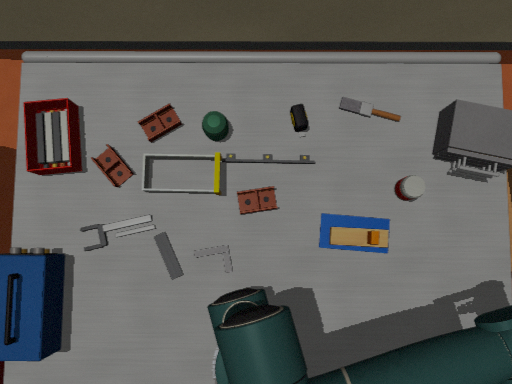

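Three red-brown brackets are visible in top view, at (160,123), (113,166) and (257,200). The one at (257,200) is farthest right, which is the robot's right (-y), and it sits on the robot side of the fence (y≈160 px), so it is the one meant. The gate is at (218,173), the push block and mat at (355,235), the tape at (299,118), the cap at (215,125) and the tin at (410,188).

```bash
cat > h.py <<'E'
import numpy as np, cv2
from scipy.spatial.transform import Rotation as R
from bench import manip,set_gripper,eyes,job
def ray(n,p,z):
    c=eyes.calibration(n); f=192/np.tan(np.radians(c["fov_y"]/2))
    p=np.atleast_2d(np.asarray(p,float)); d=np.c_[(p[:,0]-c["cx"])/f,-(p[:,1]-c["cy"])/f,-np.ones(len(p))]
    d=R.from_quat(c["orientation"]).apply(d); return c["eye"]+d*((z-c["eye"][2])/d[:,2])[:,None]
def proj(n,P):
    c=eyes.calibration(n); f=192/np.tan(np.radians(c["fov_y"]/2))
    q=R.from_quat(c["orientation"]).inv().apply(np.atleast_2d(P)-c["eye"]); return np.c_[c["cx"]-f*q[:,0]/q[:,2],c["cy"]+f*q[:,1]/q[:,2]]
def mask(im,lo,hi,box):
    h=cv2.cvtColor(im,cv2.COLOR_RGB2HSV); m=cv2.inRange(h,lo,hi); k=np.zeros_like(m); x0,y0,x1,y1=box; k[y0:y1,x0:x1]=m[y0:y1,x0:x1]; return k
def rect(n,m,z):
    "min-area rect, in world mm, of the mask's biggest blob cast on plane z"
    c=max(cv2.findContours(m,cv2.RETR_EXTERNAL,cv2.CHAIN_APPROX_NONE)[0],key=cv2.contourArea)[:,0]
    w=ray(n,c,z)[:,:2].astype(np.float32); (cx,cy),(a,b),t=cv2.minAreaRect(w)
    if a<b:a,b,t=b,a,t+90
    return np.round([cx,cy,a,b,(t+90)%180-90],1)
E
python3 - <<'E'
from h import *
im=cv2.imread("pics/top0.png")[:,:,::-1].copy()
cv2.imwrite("pics/crop1.png",cv2.resize(im[130:265,130:400,::-1],None,fx=2.9,fy=2.9,interpolation=cv2.INTER_CUBIC))
B=(230,170,290,225)
print("bracket",rect("top",mask(im,(0,90,40),(12,255,255),B),42))
print("mat",rect("top",mask(im,(100,120,60),(125,255,255),(300,200,400,260)),3))
print("block",rect("top",mask(im,(8,80,80),(25,255,255),(300,200,400,260)),35))
print("handle",rect("top",mask(im,(8,200,80),(17,255,255),(360,220,400,255)),91))
print("gate",rect("top",mask(im,(22,120,80),(35,255,255),(200,140,235,210)),88))
h=cv2.cvtColor(im,cv2.COLOR_RGB2HSV)
for p in[(257,200),(245,205),(340,237),(374,235),(380,237),(218,173),(330,225)]:print(p,h[p[1],p[0]])
for x in(240,255,280,295):print(x,h[154:168,x,2])
s=cv2.imread("pics/scene0.png")[:,:,::-1].copy()
cv2.imwrite("pics/crop2.png",cv2.resize(s[130:280,100:350,::-1],None,fx=3,fy=3,interpolation=cv2.INTER_CUBIC))
E
```

```text
bracket [520.1   4.1 117.7  71.7 -80.9]
mat [ 418.7 -306.7  218.5  109.8   85.5]
block [ 406.3 -314.3  179.2   54.3   87.2]
handle [ 405.1 -349.2   36.5   24.    -1.2]
gate [601.3 128.4 124.1  18.3  -1. ]
(257, 200) [  6 149 103]
(245, 205) [  6 148 114]
(340, 237) [ 18 129 154]
(374, 235) [ 16 224 156]
(380, 237) [ 19 126 154]
(218, 173) [ 28 255 148]
(330, 225) [108 198 138]
240 [124 124 126 121 124  84  72  51  33 120 124 125 125 123]
255 [124 124 123 123 122 103  76  66  24 117 122 122 123 124]
280 [125 125 124 123 123 125  83  75  43  70 120 123 123 126]
295 [126 126 123 120 121 121  90  75  59  31 117 120 123 120]
```

View pics/crop1.png

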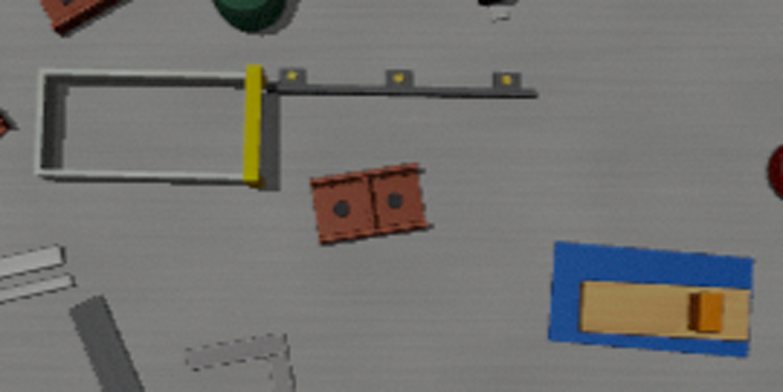

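View pics/crop2.png

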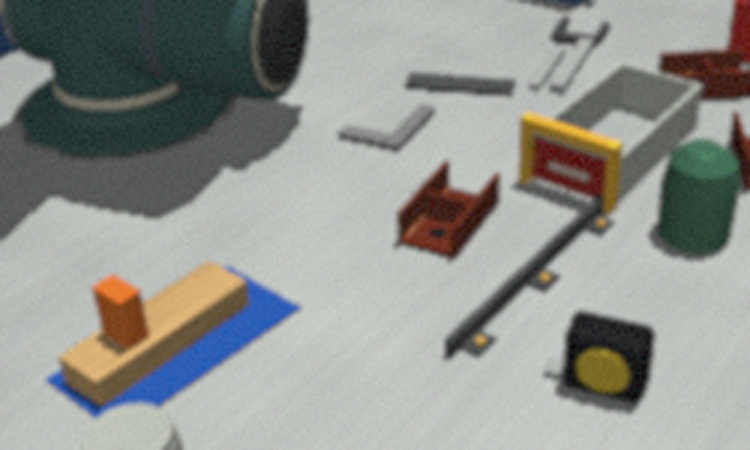

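Crop 1 shows the chosen bracket at (370,205) in the crop, with its cross rib and open ends, on the robot side of the fence. Crop 2 confirms this: bracket at (447,210), block front towards the gate, handle at the rear. The measured sizes match those given: bracket 118x72, mat 218x110, block 179x54. Next I'll fit the fence line and push the bracket with two open fingertips.

```bash
cat >> h.py <<'E'
def ori(deg): return (R.from_euler("z",deg,degrees=True)*R.from_quat([1,0,0,0])).as_quat()
def st():
    s=manip.get_state(); print("t%.1f"%s["time"],np.round(s["position"],1),"F",np.round(s["force"],1),"w%.1f"%s["width"]); return s
E
python3 - <<'E'
from h import *
im=cv2.imread("pics/top0.png")[:,:,::-1].copy(); v=cv2.cvtColor(im,cv2.COLOR_RGB2GRAY).astype(float)
P=[]
for x in range(238,311):
    c=v[156:170,x]; i=int(np.argmin(c)); 
    j=i
    while c[j]<85:j+=1
    P.append((x,156+j-1+(85-c[j-1])/(c[j]-c[j-1])))
W=ray("top",P,0)[:,:2]; k=np.polyfit(W[:,1],W[:,0],1); r=W[:,0]-np.polyval(k,W[:,1])
hy=90-np.degrees(np.arctan(k[0]))
print("fence x at y=0,-50,100",np.polyval(k,[0,-50,100]),"hatch yaw",hy,"resid",r.std(),"gate px",proj("top",[601,128,88]))
# box outline for check: bright walls
assert 86<hy<93 and 635<np.polyval(k,0)<660
n=np.array([np.sin(np.radians(hy)),-np.cos(np.radians(hy)),0])
fx=np.polyval(k,4)
o=ori(hy-90)
s=st()
manip.move_ptp([450,4,150],o); st()
manip.movel([450,4,8],v=200); print(manip.get_state()["joint_pos"].round(2)); s=st()
f0=np.array(s["force"])
p=np.array([450,4,8.]); d_end=(fx-70-11-10-450)
manip.movel(p+n*d_end,v=60); s=st()
d=d_end
while d<d_end+30:
    d+=2; manip.movel(p+n*d,v=40); s=manip.get_state(); F=(np.array(s["force"])-f0)@n
    if abs(F)>12: break
print("d",d-d_end,F); st()
cv2.imwrite("pics/top1.png",eyes.grab_frame("top")[:,:,::-1])
E
```

```text
fence x at y=0,-50,100 [644.0850651  643.27748636 645.70022258] hatch yaw 89.07466339150074 resid 0.5240295084794172 gate px [[216.63675314 172.00858631]]
t0.1 [ 213.4 -640.2  230.6] F [ 0.4 -1.   0. ] w85.5
t2.5 [450.2   3.5 150.1] F [-0.1 -0.4 -1. ] w85.5
[-0.05 -0.23  2.15 -0.    1.23  1.54]
t3.4 [450.6   3.9   9. ] F [0.5 0.4 0.1] w85.4
t5.3 [553.5   2.3   7.8] F [-4.3  0.2  2.9] w85.4
d 14.0 -17.193677836666808
t7.0 [566.    2.1   7.9] F [-16.7  -0.4   6.2] w85.5
```

Run:
```python
from h import *
s=manip.get_state(); p=np.array(s["position"]); n=np.array([1,0.016,0])
manip.movel(p-n*25,v=100); manip.movel(p-n*25+[0,0,130],v=200)
for a in(87.3,-92.7):
    q=manip.inverse_kinematics([405,-350,150],ori(a)); q2=manip.inverse_kinematics([611,90,60],ori(a+1.8)); print(a,None if q is None else q.round(2),None if q2 is None else q2.round(2))
a=-92.7 if q is not None and abs(q[5])<2 else 87.3
manip.move_ptp([405,-350,150],ori(a)); st()
im=eyes.grab_frame("top"); sc=eyes.grab_frame("scene")
cv2.imwrite("pics/top2.png",im[:,:,::-1]); cv2.imwrite("pics/scene2.png",sc[:,:,::-1])
print("bracket",rect("top",mask(im,(0,90,40),(12,255,255),(225,150,290,225)),42))
a=cv2.resize(im[140:220,190:320,::-1],None,fx=3,fy=3,interpolation=cv2.INTER_CUBIC); b=cv2.resize(sc[150:260,210:340,::-1],None,fx=3,fy=3,interpolation=cv2.INTER_CUBIC)
w=np.zeros((330,780,3),np.uint8); w[:240,:390]=a; w[:,390:]=b; cv2.imwrite("pics/crop3.png",w)
```

```text
87.3 [-0.76 -0.16  1.84 -0.    1.46 -0.71] [ 0.1   0.09  1.75 -0.    1.3   0.12]
-92.7 [-0.76 -0.16  1.84 -0.    1.46  2.43] None
t10.2 [ 405.2 -349.7  149.7] F [-0.3  1.5 -0.2] w85.6
bracket [606.5  -3.8 117.2  73.3 -89.8]
```

View pics/crop3.png

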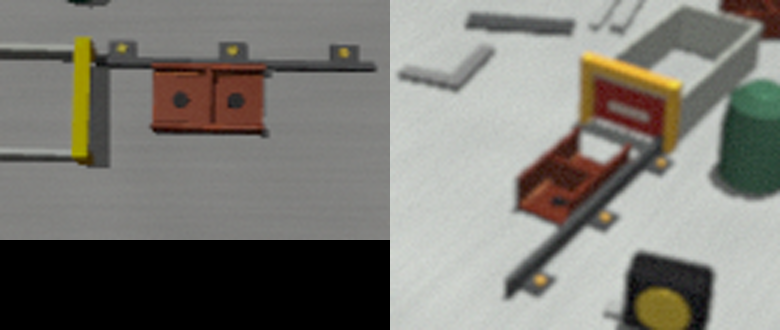

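The picture shows the bracket's long side flush on the fence: (210,65) in the left part, with the right part agreeing, about 50 mm short of the gate. Next I'll grasp the push block.

Run:
```python
from h import *
print("fence right end",ray("top",[314.5,162],11)," box far end",ray("top",[[143,175],[147,175]],62))
manip.movel([405,-350,52],v=150); set_gripper(0); s=st(); print("grip",s["grip_force"])
p=np.array(s["position"]); manip.movel([405,-350,92],v=150); s=st()
hy=89.07; X=lambda y:644.5+0.01615*y-35-4
manip.movel([X(-205),-205,92],ori(hy),v=180); manip.movel([X(-205),-205,56],v=120); st()
im=eyes.grab_frame("top"); sc=eyes.grab_frame("scene")
a=cv2.resize(im[140:240,210:370,::-1],None,fx=2.4,fy=2.4,interpolation=cv2.INTER_CUBIC); b=cv2.resize(sc[160:300,180:310,::-1],None,fx=3,fy=3,interpolation=cv2.INTER_CUBIC)
w=np.zeros((420,384+390,3),np.uint8); w[:240,:384]=a; w[:,384:]=b; cv2.imwrite("pics/crop4.png",w)
print("block",rect("top",mask(im,(13,80,80),(25,255,190),(225,150,340,225)),39))
```

```text
fence right end [[ 645.7155349  -181.46939716   11.        ]]  box far end [[594.1928664  360.28818944  62.        ]
 [594.2478476  347.76605091  62.        ]]
t11.6 [ 405.2 -350.2   52.7] F [0.4 0.7 6.4] w39.3
grip 60.111762285232544
t12.0 [ 405.  -350.    91.6] F [-0.5 -0.5 -4.1] w39.4
t14.0 [ 601.9 -205.2   55.9] F [-0.4 -0.7 -2.7] w39.5
block [ 601.  -119.4   76.3   54.3  -89.8]
```

View pics/crop4.png

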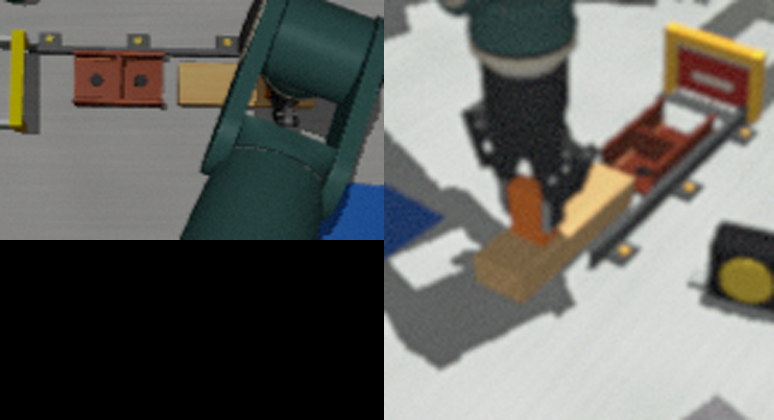

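The block is held level behind the bracket, with its front at about (178,83) in the crop (y≈-81 mm) and its axis parallel to the fence. Next I'll lower it and push.

Run:
```python
from h import *
X=lambda y:644.5+0.01615*y-35-4
f0=np.array(manip.get_state()["force"])
manip.movel([X(-205),-205,50],v=40); s=st(); z=50
while s["force"][2]-f0[2]<1.5 and z>48: z-=.5; manip.movel([X(-205),-205,z],v=20); s=manip.get_state()
print("z",z); st()
for y in(-165,-110,-55,-20,10,40,65,84):
    manip.movel([X(y),y,z],v=75); s=st()
    if np.linalg.norm(np.array(s["force"])-f0)>35: print("STOP");break
im=eyes.grab_frame("top"); sc=eyes.grab_frame("scene")
a=cv2.resize(im[130:230,130:260,::-1],None,fx=3,fy=3,interpolation=cv2.INTER_CUBIC); b=cv2.resize(sc[130:260,230:360,::-1],None,fx=3,fy=3,interpolation=cv2.INTER_CUBIC)
w=np.zeros((390,780,3),np.uint8); w[:300,:390]=a; w[:,390:]=b; cv2.imwrite("pics/crop5.png",w)
```

```text
t14.4 [ 602.2 -205.    50. ] F [ 0.  -0.4 -3.2] w39.6
z 49.5
t14.6 [ 602.2 -205.    49.7] F [ 0.6  0.1 -1.1] w39.2
t15.3 [ 603.  -164.3   49.7] F [0.5 2.7 1.9] w39.6
t16.2 [ 603.9 -110.6   49.7] F [ 1.  -5.6  2.2] w39.4
t17.1 [604.8 -55.7  49.7] F [ 0.8 -7.   2.5] w39.8
t17.7 [605.4 -20.1  49.7] F [ 1.5 -0.7  2.9] w39.5
t18.2 [605.8  10.1  49.7] F [ 1.6 -0.   3.5] w39.3
t18.8 [606.3  40.   49.7] F [ 1.7 -0.8  4.6] w39.4
t19.3 [606.7  65.1  49.7] F [ 1.  -0.2  5.3] w39.4
t19.7 [606.9  84.1  49.6] F [1.9 0.8 4.8] w39.3
```

View pics/crop5.png

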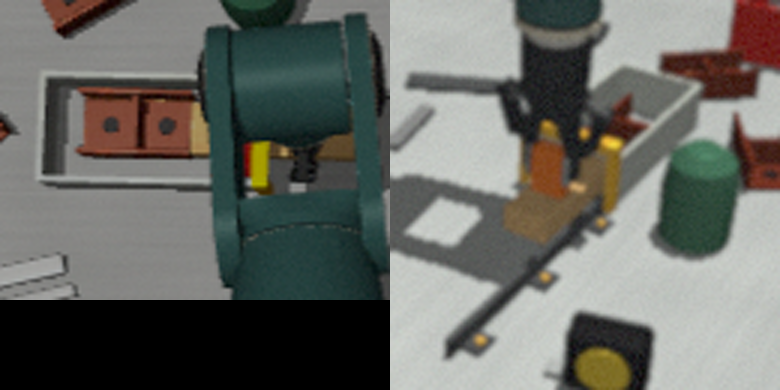

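The bracket lies wholly inside the box, with its rear at about (192,125) in the left crop, roughly 75 to 80 mm past the flap. Its front is clear of the end wall and the block is behind it. Next I'll withdraw and park the block.

Run:
```python
from h import *
im=eyes.grab_frame("top"); m=rect("top",mask(im,(100,120,60),(125,255,255),(300,200,400,260)),3); print("mat",m)
if m[2]<212 or m[3]<105: m=[418.7,-306.7,0,0,85.5]
X=lambda y:644.5+0.01615*y-35-4
for y in(30,-60,-200): manip.movel([X(y),y,50],v=130); st()
manip.movel([X(-200),-200,95],v=120)
a=m[4]%180; d=np.array([np.cos(np.radians(a)),np.sin(np.radians(a)),0]); t=np.array([m[0],m[1],0])-34.5*d
manip.movel(t+[0,0,95],ori(a),v=150); manip.movel(t+[0,0,58],v=120); manip.movel(t+[0,0,53],v=30); st()
z=53
while manip.get_state()["force"][2]<-1 and z>51.5: z-=.5; manip.movel(t+[0,0,z],v=20)
s=st(); set_gripper(85); manip.movel(t+[0,0,160],v=150); st()
manip.move_joints([-1.287,0.116,1.442,0,1.584,-0.038]); st()
im=eyes.grab_frame("top"); sc=eyes.grab_frame("scene")
print("mat",rect("top",mask(im,(100,120,60),(125,255,255),(300,200,400,260)),3))
print("block",rect("top",mask(im,(8,80,80),(25,255,255),(300,200,400,260)),35))
print("bracket",rect("top",mask(im,(0,90,40),(12,255,255),(143,150,216,195)),42))
A=cv2.resize(im[110:270,130:400,::-1],None,fx=1.5,fy=1.5,interpolation=cv2.INTER_CUBIC); b=cv2.resize(sc[130:280,100:350,::-1],None,fx=1.56,fy=1.56,interpolation=cv2.INTER_CUBIC)
w=np.zeros((240,A.shape[1]+b.shape[1],3),np.uint8); w[:A.shape[0],:A.shape[1]]=A; w[:b.shape[0],A.shape[1]:]=b; cv2.imwrite("pics/crop6.png",w)
```

```text
mat [ 418.8 -306.6  218.4  109.5   85.3]
t20.4 [605.8  29.4  49.7] F [-0.3 -6.1  1.4] w39.0
t21.2 [604.4 -59.6  49.7] F [ 0.7  0.1 -3.3] w39.4
t22.5 [ 602.3 -199.3   50. ] F [-0.1  0.3 -2.5] w39.4
t25.5 [ 416.1 -341.    53.2] F [ 0.2 -0.3 -3. ] w39.2
t26.0 [ 416.1 -341.1   52.6] F [-0.9  1.8  5.5] w39.1
t27.4 [ 415.7 -340.7  158.9] F [ 0.7 -0.1  0. ] w84.8
t28.7 [ 214.2 -639.6  230.8] F [0.5 0.8 0.5] w85.1
mat [ 418.7 -306.7  218.5  109.8   85.5]
block [ 417.3 -306.   180.2   54.7   84.9]
bracket [611.7 264.2 121.6  73.5 -89.8]
```

View pics/crop6.png

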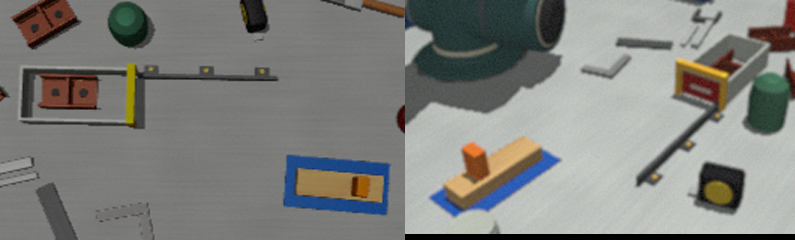

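The bracket is inside the box at (70,92) in the crop, with its rear about 75 mm past the flap. The red flap is shut in the gate at (703,85). The block lies flat on the middle of its mat at (338,185), within about 1.5 mm, and the other things look unmoved.

```bash
python3 -c "
from bench import job
print(job.close_job())"
```

```text
the job is handed in; nothing more can be done
None
```

The job is handed in after about 29 s of robot time: the bracket is wholly inside the hatch box, the flap is shut behind it, and the push block lies flat on the middle of its mat, with everything else appearing unmoved in the last pictures.

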